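# Open the paint jar with the lid lifter

### The job

Take up the fork-shaped lid lifter from the round cork mat, hook the wooden lid of the red-banded jar under its red knob, lift it off and set it down gently, flat in the round blue dish. Then stand the lifter upright again near the middle of its cork mat. The lid is sticky with paint, so never touch it with the robot itself, and leave the open jar, the blue-knobbed jar and everything else standing where they are.

Things in the scene. Friction and masses are not known exactly. Their poses are not given: they have to be found in the camera images.
- lifter: Lid lifter (steel, 0.25 kg), loose, standing on its flat foot on the cork mat: a two-pronged fork 6 mm thick with a stem and grip at its back. Origin: on the underside, in the slot, where a knob's neck should sit. Own x points to the open prong tips, z up. Slot 24 mm wide, closed end at x = -14 mm; prongs 9 mm wide (fork 42 mm wide), tips at x = 35 mm. A knob hangs on the prongs' tops.
- lifter_grip (a point): Centre of the lifter's upright orange grip, 65 mm behind its origin and 100 mm above the underside of its foot; axes as the lifter's. The grip is 28 mm square, sides along own x and y, from 72 to 126 mm above the underside; below it a round stem of 14 mm diameter runs down to the foot.
- lifter_foot (a point): Middle of the underside of the lifter's foot, 30 mm behind the lifter's origin; axes as the lifter's. The foot reaches 65 mm either way along own x; it is 42 mm wide, but 64 mm wide over its rear 25 mm.
- lifter_lip (a point): Middle between the prong tips of the lifter, on the underside, 35 mm ahead of its origin; axes as the lifter's. The last 7 mm of each prong carries a lip 4 mm high on top, so the tips are 10 mm thick in all; the lips keep a hanging knob from sliding off.
- mat: Round cork mat, 170 mm across, 4 mm thick, fixed. Origin: centre of its underside, on the table. The lifter's place.
- jar: White straight-sided ceramic jar with a red band, 90 mm across, 85 mm high, walls 4 mm, empty, 0.6 kg, loose on the table. Origin: centre of its underside, z up. The lid lies loosely on its rim.
- lid: Round wooden lid, about 0.14 kg, loose. Origin: centre of its underside, z up. Plug 72 mm across, z = 0 to 8 mm (5 mm play in the jar's mouth); flange 92 mm across, z = 8 to 14 mm, resting on the jar's rim (origin then 77 mm above the jar's); knob neck 14 mm across, z = 14 to 38 mm; red knob head 40 mm across, z = 38 to 48 mm.
- lid_knob (a point): Centre of the underside of the red knob head, 38 mm above the lid's origin; axes as the lid's.
- dish: Round blue dish that holds the lid, fixed. Origin: centre of its underside on the table, z up. Outer diameter 108 mm below and 118 mm at the rim; rim 18 mm high; flat inner floor at z = 6 mm; inside 100 mm across at the bottom, widening to 110 mm at the rim. A lid lying flat in it has its origin 6 mm above the dish's origin.
- blue_jar: Bystander, loose: a jar like the other but with a blue band and a blue knob, its lid stuck on; 92 mm across, knob top at 125 mm. Origin: centre of its underside.
- brush_tin: Bystander, loose: tin with a red band, 72 mm across, 105 mm high, full of brushes that reach 195 mm high and stay within 36 mm of its axis. Origin: centre of its underside.
- glue: Bystander, loose: white glue bottle with an orange cap, 52 mm across, 150 mm high. Origin: centre of its underside.
- cactus: Bystander, loose: painted model cactus in a terracotta pot, 66 mm across at the pot, an arm on one side to 38 mm from the axis, 146 mm high. Origin: centre of its underside.
- tempera_jar: Bystander, loose: yellow paint jar with a black cap, 62 mm across, 74 mm high. Origin: centre of its underside. Fixed equipment: a paint rack 150 mm high along the far edge of the table (x over 0.79 m), and tins, bottles and stands up to 240 mm high more than 0.5 m left or right of the robot's centre line.

How it is judged (in metres and radians):
On the way, in this order (a step that is already met when the one before it is completed fails the run):
1. the lifter is raised clear of its mat (z of lifter in the frame of mat above 0.04 m), for 0.1 s.
2. the lid hangs on the lifter, lifted at least 25 mm clear of its seat on the jar (z of lid in the frame of jar above 0.102 m and contact force between lid and lifter above 0.3 N and distance between lifter and lid_knob below 0.03 m), for 0.2 s.
3. the lid lies flat in the dish, set there with the lifter, which is still under its knob (horizontal distance between lid and dish below 0.012 m and z of lid in the frame of dish below 0.011 m and angle between lid's own z axis and vertical below 0.08 rad and distance between lifter and lid_knob below 0.035 m), for 0.1 s.
At the end, for the whole second after the job is handed in: The lid rests flat in the dish (within 12 mm of centre, 5 mm of seated height, 0.08 rad); the lifter stands upright (0.08 rad) on its mat, middle of its foot within 45 mm of the mat's centre; both at rest; the jar upright (0.08 rad) within 25 mm of its place (horizontal distance between lid and dish below 0.012 m and z of lid in the frame of dish below 0.011 m and angle between each of lid, lifter, jar's own z axis and vertical below 0.08 rad and linear speed of each of lid, lifter below 0.02 m/s and horizontal distance between lifter_foot and mat below 0.045 m and z of lifter in the frame of mat below 0.009 m and distance of jar from where it was at the start of the episode below 0.025 m); the robot touches nothing.
It fails at once if the robot itself (fingers or arm) touches the lid (contact force between any of the fingers, the arm and lid above 0.5 N).
It fails at once if the jar is shoved more than 25 mm or tipped more than 0.25 rad (distance of jar from where it was at the start of the episode above 0.025 m or angle between jar's own z axis and vertical above 0.25 rad).
It fails at once if the lid is slammed into the dish (over 40 N) (contact force between lid and dish above 40 N).
It fails at once if a bystander is moved more than 25 mm or tipped more than 0.3 rad (distance of any of blue_jar, brush_tin, glue, cactus, tempera_jar from where it was at the start of the episode above 0.025 m or angle between any of blue_jar, brush_tin, glue, cactus, tempera_jar's own z axis and vertical above 0.3 rad).
It also fails if it takes over 72 s, if anything falls off the work surface, if the arm or the gripper's body presses on something with over 40 N, if the wrist force passes 120 N, or if a joint passes its speed limit or range.

### The arm

A 6-joint arm with a two-finger parallel gripper is mounted at the origin on the work surface. World frame = base frame: x ahead of the robot, y to its left, z up, the work surface at z = 0. Lengths are in mm, angles in rad, forces in N, time in s.
With the tool pointing down it reaches from about 300 to 750 mm from the base axis. Payload 8.5 kg.
Tool frame: the origin (TCP) lies at the centre of the arm's flange, where the gripper is bolted on; the fingertips stand ctrl.tips_ahead ahead of it and the grasp point (between the pads) lies 155 mm ahead of it (ctrl.tips_ahead is the distance from the TCP to the fingertips, in mm); z points along the fingers, y is the line along which they close (so a half turn about z gives the same grasp; the last joint's range is limited). The gripper opens to 85 mm and grips with 20 to 120 N. Pads are 22 mm wide; open, the fingers measure 114 mm over their backs; the gripper's body (76 mm by 85 mm) begins 54 mm behind the grasp point. The pads swing forward as they close: fully open they stand 13 mm farther back than shut.
Start: joints at [-1.482, 0.381, 1.297, -0, 1.464, -0.215], TCP at [164.526, -524.798, 404.722] pointing down, gripper open.
Joint ranges: [-3.11, 3.11], [-0.89, 2.33], [0.22, 2.48], [-1.42, 4.56], [0.17, 2.85], [-2.88, 2.88]. Speed limits (rad/s): [2.39, 2.39, 3.14, 3.14, 3.14, 3.14].

### API

Orientations are given as a 3x3 rotation matrix whose columns are the frame's x, y, z axes.
In Python, from station import ctrl, viewer gives the robot as it stands (ctrl), with the cameras (viewer).
- The arm moves only by the tool jog_arm, called after ">>>" as name(argument=value, ...) on one line, values as JSON. Schema: {"type":"object","properties":{"increments":{"type":"array","items":{"type":"array","items":{"type":"number"},"minItems":4,"maxItems":4},"minItems":1,"maxItems":12},"jaw":{"type":"number"},"grip_n":{"type":"number"},"only":{"type":"string"},"quiet":{"type":"boolean"},"lines":{"type":"string"}},"required":["increments"],"additionalProperties":false}. increments is a list of rows, 1 to 12 of them, each of 4 numbers: dx, dy, dz in fractions of the full range, 1 being 0.2 m, then a turn about the tool's z in normalised numbers (1 is 4 rad); each row shifts and turns the commanded pose from where the row before left it, along the tool's axes as they then stand; what a row does not reach is not made up. A row lasts 1/12 s, in which the tool goes at most 41.7 mm and 0.125 rad, less where a joint would pass 70% of its speed; a pose out of reach is approached as far as the arm can. jaw is the finger opening in mm, set as the call begins (left out keeps the last). The fingers move at their own pace and stop on an object; grip_n is the grip in N (left out, the last holds). Time passes only in rows, so rows that do not move let the fingers close. The tool returns the time, the measured TCP pose, the force, the opening and the grip force at its end. only (a regular expression) keeps the lines of the reply that match it, lines (a string "A,B") keeps lines A to B, and quiet returns only ok. No shift or turn number may pass 1 either way. Input that does not fit is refused with a message, and nothing moves.
- ctrl.get_obs(): the state, without advancing time (a new reading comes with each control period).
- viewer.read_camera(name): name is "scene" or "top"; returns (picture, depth): 480x640x3 uint8, red, green, blue; 480x640 float32, mm along the optical axis (not along the pixel's ray), 0 where there is no reading.
- viewer.calibration(name): a dict with "fx", "fy", "cx", "cy" (pixels), "pose" (4x4, takes a point from camera to world coordinates). Camera axes: x right, y up, looking along -z (the intrinsics and any distortion apply to the point x, -y, -z); pixel columns grow to the right and rows downward; lengths in mm; the calibration is good to about 2 mm. A picture is of the moment at which its call begins. calibration takes no time and is no camera call.
- ctrl.hand_in(): hands the job in; it is judged then, once.
The state is a dict: "time": time; "joint_positions": joint angles; "dq": joint speeds; "joint_efforts": joint torques, N m; "tool_pos": TCP position; "ee_rot": TCP orientation; "contact_force": force on the tool from outside, world axes, zero at the start; "moment": the same for the moment, N m; "gripper_width": finger opening in mm; "grip_force": force on a finger pad.
Only numpy, scipy, OpenCV 4.12 (cv2) and the standard library are available. Lean on these libraries where they do the work, as an engineer would, in place of code of your own. Each camera call takes 0.05 s, during which the arm holds its last target. There are 200 camera calls.

## Working session

There is one attempt and no reset: what is moved stays moved. The work goes in short steps, Python scripts to look and compute and a tool call to move; the robot and the scene stay as the last step left them, time stands still between calls to the robot, and variables do not carry over. Pictures are saved under pics/ and viewed, at most 10 in all, crops included, and the job is handed in when it is done.

```bash
ls; mkdir -p pics; python3 - <<'E'
from station import ctrl, viewer
import cv2,numpy as np
for n in ("top","scene"):
    p,d=viewer.read_camera(n); cv2.imwrite(f"pics/{n}0.png",p[:,:,::-1]); np.save(f"{n}_d.npy",d)
    c=viewer.calibration(n); print(n,c)
print(ctrl.tips_ahead, ctrl.get_obs())
E
```

```text
pics
station.py
top {'fx': 445.4744256201581, 'fy': 445.4744256201581, 'cx': 323.7564129033399, 'cy': 238.57504548030573, 'pose': array([[-1.09548677e-02,  9.97553849e-01, -6.90384616e-02,
         4.83719179e+02],
       [-9.99678699e-01, -1.25041419e-02, -2.20486810e-02,
        -4.24069494e+00],
       [-2.28580133e-02,  6.87747391e-02,  9.97370316e-01,
         1.16195947e+03],
       [ 0.00000000e+00,  0.00000000e+00,  0.00000000e+00,
         1.00000000e+00]])}
scene {'fx': 456.21478259089423, 'fy': 456.21478259089423, 'cx': 314.12282093220983, 'cy': 238.10153962243322, 'pose': array([[-7.13450143e-01, -5.40581510e-01,  4.45825666e-01,
         1.08894993e+03],
       [ 7.00689742e-01, -5.46066962e-01,  4.59178351e-01,
         5.39014699e+02],
       [-4.77265930e-03,  6.39986331e-01,  7.68371471e-01,
         9.87770046e+02],
       [ 0.00000000e+00,  0.00000000e+00,  0.00000000e+00,
         1.00000000e+00]])}
173.4 {'time': 0.1, 'joint_positions': array([-1.48234606e+00,  3.81100120e-01,  1.29817320e+00, -2.20544568e-05,
        1.46360652e+00, -2.15301373e-01]), 'dq': array([ 0.00181892, -0.00108764, -0.00284689,  0.00078765,  0.00118182,
        0.00046204]), 'joint_efforts': array([ 4.24826809e-03, -4.49217618e+01, -2.31652468e+01, -1.98890189e-04,
        3.68019551e-03, -1.21681417e-06]), 'tool_pos': array([ 164.49667766, -524.76915406,  404.19265388]), 'ee_rot': array([[ 9.54220389e-01,  2.99104380e-01, -1.35545645e-04],
       [ 2.99104304e-01, -9.54219564e-01,  1.28021637e-03],
       [ 2.53578018e-04, -1.26215085e-03, -9.99999171e-01]]), 'contact_force': array([ 0.20197808, -0.00975654,  0.11228106]), 'moment': array([-0.04549504,  0.03040872, -0.00135919]), 'grip_force': 0.0, 'gripper_width': 85.23815571506091}
```

View pics/top0.png

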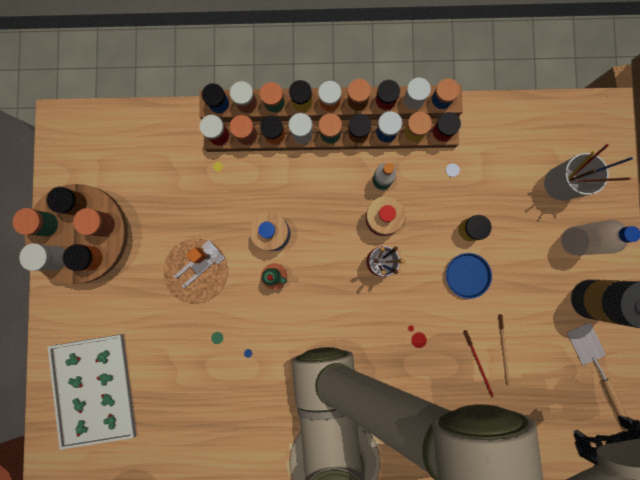

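View pics/scene0.png

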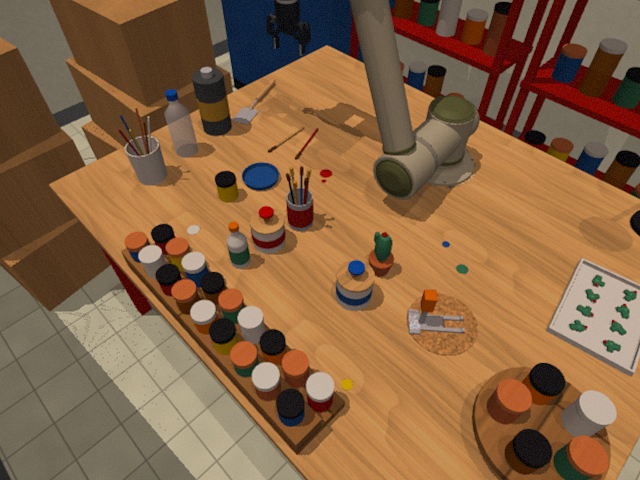

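The top view shows the mat at about (196,271), with the lifter's grip at (197,254) and its prongs pointing lower left. The red knob is at (388,213), the dish at (468,276), the brush tin at (383,262), the glue at (385,178), the blue jar at (268,232) and the cactus at (273,277). I'll enlarge the lifter and the jar/dish area.

```bash
cat > h.py <<'E'
import numpy as np, cv2
from station import ctrl, viewer
def world(n,u,v,z):
    "intersect the pixel's ray with the plane at height z"
    c=viewer.calibration(n); P=c["pose"]
    r=P[:3,:3]@np.array([(u-c["cx"])/c["fx"],-(v-c["cy"])/c["fy"],-1.0])
    return P[:3,3]+r*(z-P[2,3])/r[2]
def cloud(n,d):
    c=viewer.calibration(n); P=c["pose"]
    v,u=np.mgrid[0:480,0:640]
    X=np.stack([(u-c["cx"])/c["fx"]*d,-(v-c["cy"])/c["fy"]*d,-d],-1)
    return X@P[:3,:3].T+P[:3,3]
def crop(n,p,box,k,name):
    a,b,w,h=box
    cv2.imwrite(name,cv2.resize(p[b:b+h,a:a+w,::-1],None,fx=k,fy=k,interpolation=cv2.INTER_CUBIC))
E
python3 - <<'E'
from h import *
p=cv2.imread("pics/top0.png")[:,:,::-1]; q=cv2.imread("pics/scene0.png")[:,:,::-1]
A=cv2.resize(p[231:311,156:236,::-1],(480,480),interpolation=cv2.INTER_CUBIC)
crop("top",p,(156,231,80,80),7,"pics/lift_top.png")
crop("scene",q,(395,275,90,90),6,"pics/lift_sc.png")
d=np.load("top_d.npy"); X=cloud("top",d)
def m(name,box,zlo,zhi):
    a,b,c,e=box; Y=X[b:e,a:c].reshape(-1,3); Y=Y[(Y[:,2]>zlo)&(Y[:,2]<zhi)]
    (cx,cy),r=cv2.minEnclosingCircle(Y[:,:2].astype(np.float32)); print(name,len(Y),np.round([cx,cy,r,np.median(Y[:,2])],1),np.round(Y[:,:2].mean(0),1))
m("red knob",(370,195,405,235),115,135)
m("red flange",(360,190,412,240),84,98)
m("blue knob",(255,215,290,250),115,135)
m("dish",(440,245,498,305),9,25)
m("tin",(360,240,410,290),60,115)
m("brush",(350,235,415,290),120,220)
m("glue",(365,155,405,198),30,160)
m("cactus",(255,255,292,295),30,160)
m("tempera",(455,205,495,245),60,90)
m("grip",(175,235,225,300),115,140)
m("foot",(160,235,232,300),8,40)
m("mat",(160,235,232,305),2,40)
# grip rect
Y=X[235:300,175:225].reshape(-1,3);Y=Y[(Y[:,2]>115)&(Y[:,2]<140)];print(cv2.minAreaRect(Y[:,:2].astype(np.float32)))
Y=X[235:300,165:228].reshape(-1,3);Y=Y[(Y[:,2]>8)&(Y[:,2]<30)];print(np.round(Y[:, :2].min(0)),np.round(Y[:,:2].max(0)),np.median(Y[:,2]))
E
```

```text
red knob 229 [ 613.9 -129.3   19.6  123.9] [ 613.8 -129.2]
red flange 898 [ 614.4 -129.7   45.9   90.4] [ 612.9 -128.6]
blue knob 227 [579.2 154.4  19.7 124.2] [578.9 154. ]
dish 375 [ 465.4 -345.9   59.5   15.2] [ 463.2 -353.3]
tin 264 [ 502.7 -122.7   37.1   95.7] [ 501.8 -120.5]
brush 179 [ 502.6 -122.9   33.6  184.4] [ 503.  -125.8]
glue 479 [ 697.4 -131.1   42.9  100. ] [ 705.2 -126.9]
cactus 547 [468.  144.4  35.5 109.5] [469.7 141.1]
tempera 525 [ 584.1 -357.    31.8   72.8] [ 582.8 -355.6]
grip 163 [521.8 323.5  17.8 129.2] [521.4 321.9]
foot 589 [489.1 359.2  83.9  10.1] [501.7 343. ]
mat 2899 [487.7 358.3 129.1   4.9] [483.8 358.2]
((521.6668701171875, 323.6527404785156), (28.482202529907227, 27.7890567779541), 40.47462844848633)
[411. 278.] [567. 435.] 10.120789502106959
```

View pics/lift_top.png

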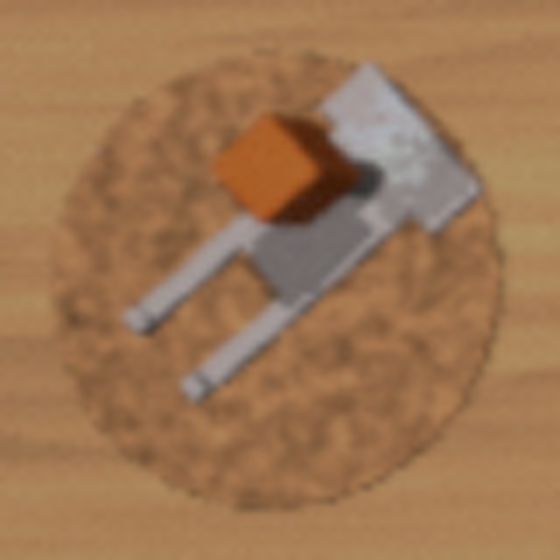

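The crop shows the prong tips at about (132,322) and (192,395), and the foot's rear corners at (370,62) and (480,187). From these I get the heading and a moving plan.

```bash
cat >> h.py <<'E'
def to(x,y,z,yaw=None):
    "print the tool-axis shift to a TCP target, and the turn to bring tool y to world yaw"
    o=ctrl.get_obs(); R=o["ee_rot"]; d=R.T@(np.array([x,y,z])-o["tool_pos"])
    psi=np.arctan2(R[1,1],R[0,1]); print("shift",np.round(d,1),"tool-y yaw",round(psi,3), "q6",round(o["joint_positions"][5],3))
    if yaw is not None:
        t=-(yaw-psi); print("turn",round((t+np.pi)%(2*np.pi)-np.pi,3))
E
python3 - <<'E'
from h import *
f=lambda u,v,z: world("top",156+(u-3)/7,231+(v-3)/7,z)[:2]
tips=(f(129,320,12)+f(189,396,12))/2; rear=(f(370,62,10)+f(480,187,10))/2
h=tips-rear; a=np.arctan2(h[1],h[0]); print(tips,rear,np.linalg.norm(h),np.degrees(a))
u=np.array([np.cos(a),np.sin(a)])
print("grip est",rear+30*u,"from tips",tips-100*u,"origin",tips-35*u)
ms=np.array([f(*q,4) for q in((55,285),(275,50),(505,265),(275,510),(120,110),(440,120),(440,430),(110,430))],np.float32)
print("mat",cv2.minEnclosingCircle(ms))
X=cloud("top",np.load("top_d.npy"))
Y=X[245:305,440:498].reshape(-1,3); Y=Y[(Y[:,2]>4)&(Y[:,2]<9)]; print("dish floor",len(Y),Y.mean(0),cv2.minEnclosingCircle(Y[:,:2].astype(np.float32)))
to(521.5,323.5,404,a)
E
```

```text
[456.05597748 399.30588896] [541.48445669 301.35993638] 129.96705231788854 131.09494344093267
grip est [521.76519454 323.96857853] from tips [521.78685134 323.94374845] origin [479.06178333 372.92913978]
mat ((485.55377197265625, 358.90533447265625), 86.32637023925781)
dish floor 908 [ 465.58610389 -345.92833711    6.0306927 ] ((477.7142333984375, -348.7967224121094), 88.44173431396484)
shift [ 594.4 -702.7    1.2] tool-y yaw -1.267 q6 -0.215
turn 2.728
```

The manual's scale: shifts go in shares of 0.2 m and turns go in shares of 4 rad. Converting my numbers, -23.4 mm / 200 = -0.117, 19.8 mm / 200 = 0.099.

>>> jog_arm(increments=[[0.099, -0.117, 0, 0], [0.099, -0.117, 0, 0], [0.099, -0.117, 0, 0], [0.099, -0.117, 0, 0], [0.099, -0.117, 0, 0], [0.099, -0.117, 0, 0], [0.099, -0.117, 0, 0], [0.099, -0.117, 0, 0], [0.099, -0.117, 0, 0], [0.099, -0.117, 0, 0], [0.099, -0.117, 0, 0], [0.099, -0.117, 0, 0]], jaw=85, grip_n=80)

```text
time: 1.1
tool_pos: [307.4, -184.3, 404.6]
ee_rot: [[0.954, 0.299, -0.0], [0.299, -0.954, 0.0], [-0.0, -0.0, -1.0]]
contact_force: [0.6, -0.9, -0.1]
gripper_width: 84.8
grip_force: 0.0
```

>>> jog_arm(increments=[[0.099, -0.117, 0, 0], [0.099, -0.117, 0, 0], [0.099, -0.117, 0, 0], [0.099, -0.117, 0, 0], [0.099, -0.117, 0, 0], [0.099, -0.117, 0, 0], [0.099, -0.117, 0, 0], [0.099, -0.117, 0, 0], [0.099, -0.117, 0, 0], [0.099, -0.117, 0, 0], [0.099, -0.117, 0, 0], [0.099, -0.117, 0, 0]])

```text
time: 2.1
tool_pos: [450.2, 154.9, 404.5]
ee_rot: [[0.954, 0.299, -0.001], [0.299, -0.954, -0.0], [-0.001, -0.0, -1.0]]
contact_force: [0.6, -0.6, 0.2]
gripper_width: 85.2
grip_force: 0.0
```

>>> jog_arm(increments=[[0.099, -0.117, 0, 0], [0.099, -0.117, 0, 0], [0.099, -0.117, 0, 0], [0.099, -0.117, 0, 0], [0.099, -0.117, 0, 0], [0.099, -0.117, 0, 0], [0, 0, 0, -0.03], [0, 0, 0, -0.03], [0, 0, 0, -0.03], [0, 0, 0, -0.03], [0, 0, 0, -0.03], [0, 0, 0, -0.03]])

```text
time: 3.1
tool_pos: [521.3, 322.8, 404.2]
ee_rot: [[0.515, 0.857, -0.001], [0.857, -0.515, -0.0], [-0.001, -0.001, -1.0]]
contact_force: [0.3, 0.0, 0.2]
gripper_width: 84.9
grip_force: 0.0
```

>>> jog_arm(increments=[[0, 0, 0, -0.03], [0, 0, 0, -0.03], [0, 0, 0, -0.03], [0, 0, 0, -0.03], [0, 0, 0, -0.03], [0, 0, 0, -0.03], [0, 0, 0, -0.03], [0, 0, 0, -0.03], [0, 0, 0, -0.03], [0, 0, 0, -0.03], [0, 0, 0, -0.03], [0, 0, 0, -0.03]])

```text
time: 4.1
tool_pos: [521.3, 322.8, 404.3]
ee_rot: [[-0.783, 0.622, -0.001], [0.622, 0.783, -0.0], [0.001, -0.001, -1.0]]
contact_force: [0.5, -0.6, -0.3]
gripper_width: 84.6
grip_force: 0.0
```

>>> jog_arm(increments=[[0, 0, 0, -0.03], [0, 0, 0, -0.03], [0, 0, 0, -0.03], [0, 0, 0, -0.03], [0, 0, 0, -0.03], [0, 0, 0, -0.03], [0, 0, 0, -0.03], [0, 0, 0, -0.03], [0, 0, 0, -0.03], [0, 0, 0, -0.03], [0, 0, 0, -0.03], [0, 0, 0, -0.0188]])

```text
time: 5.1
tool_pos: [521.3, 322.7, 404.2]
ee_rot: [[-0.75, -0.662, -0.001], [-0.662, 0.75, -0.0], [0.001, 0.0, -1.0]]
contact_force: [0.3, -0.2, -0.8]
gripper_width: 84.8
grip_force: 0.0
```

```bash
python3 -c "
from h import *
to(521.7,323.8,259,2.288)"
```

```text
shift [ -1.1   0.5 145.2] tool-y yaw 2.294 q6 -1.933
turn 0.006
```

>>> jog_arm(increments=[[-0.0055, 0.0025, 0.1, 0], [0, 0, 0.1, 0], [0, 0, 0.1, 0], [0, 0, 0.1, 0], [0, 0, 0.1, 0], [0, 0, 0.1, 0], [0, 0, 0.06, 0], [0, 0, 0.04, 0], [0, 0, 0.025, 0], [0, 0, 0, 0], [0, 0, 0, 0]])

```text
time: 6.02
tool_pos: [522.0, 323.9, 260.2]
ee_rot: [[-0.754, -0.657, 0.001], [-0.657, 0.754, 0.0], [-0.001, -0.0, -1.0]]
contact_force: [0.5, -0.2, 1.0]
gripper_width: 85.2
grip_force: 0.0
```

>>> jog_arm(increments=[[0, 0, 0, 0], [0, 0, 0, 0], [0, 0, 0, 0], [0, 0, 0, 0], [0, 0, 0, 0], [0, 0, 0, 0], [0, 0, 0, 0], [0, 0, 0, 0]], jaw=10, grip_n=80)

```text
time: 6.68
tool_pos: [522.0, 323.8, 260.1]
ee_rot: [[-0.754, -0.657, 0.001], [-0.657, 0.754, 0.0], [-0.001, -0.0, -1.0]]
contact_force: [0.9, -0.7, 4.3]
gripper_width: 27.1
grip_force: 79.5
```

In the tool's units: -20 mm / 200 = -0.1, -18 mm / 200 = -0.09.

>>> jog_arm(increments=[[0, 0, -0.04, 0], [0, 0, -0.085, 0], [0, 0, -0.085, 0], [0, 0, -0.09, 0], [0, 0, -0.1, 0], [0, 0, -0.1, 0], [0, 0, -0.1, 0], [0, 0, -0.1, 0], [0, 0, -0.1, 0], [0, 0, -0.1, 0], [0, 0, 0, 0]])

```text
time: 7.6
tool_pos: [521.5, 323.8, 443.7]
ee_rot: [[-0.753, -0.657, 0.006], [-0.657, 0.754, 0.002], [-0.006, -0.002, -1.0]]
contact_force: [0.5, -0.0, -1.8]
gripper_width: 27.2
grip_force: 79.2
```

>>> jog_arm(increments=[[0, 0, 0, 0.0302], [0, 0, 0, 0.0302], [0, 0, 0, 0.0302], [0, 0, 0, 0.0302], [0, 0, 0, 0.0302], [0, 0, 0, 0.0302], [0, 0, 0, 0.0302], [0, 0, 0, 0.0302], [0, 0, 0, 0.0302], [0, 0, 0, 0.0302], [0, 0, 0, 0.0302], [0, 0, 0, 0.0302]])

```text
time: 8.6
tool_pos: [521.8, 323.9, 438.0]
ee_rot: [[-0.741, 0.671, -0.003], [0.671, 0.741, -0.001], [0.001, -0.003, -1.0]]
contact_force: [0.9, 0.3, -2.2]
gripper_width: 27.4
grip_force: 79.0
```

>>> jog_arm(increments=[[0, 0, 0, 0.0302], [0, 0, 0, 0.0302], [0, 0, 0, 0.0302], [0, 0, 0, 0.0302], [0, 0, 0, 0.0302], [0, 0, 0, 0.0302], [0, 0, 0, 0.0302], [0, 0, 0, 0.0302], [0, 0, 0, 0.0302], [0, 0, 0, 0.0302], [0, 0, 0, 0.0302], [0, 0, 0, 0.0302]])

```text
time: 9.6
tool_pos: [521.8, 323.9, 438.0]
ee_rot: [[0.575, 0.818, -0.003], [0.818, -0.575, -0.001], [-0.002, -0.002, -1.0]]
contact_force: [0.6, 0.2, -2.2]
gripper_width: 27.3
grip_force: 79.0
```

>>> jog_arm(increments=[[0, 0, 0, 0.0302], [0, 0, 0, 0.0302], [0, 0, 0, 0.0302], [0, 0, 0, 0.0302], [0, 0, 0, 0.0302], [0, 0, 0, 0.0302], [0, 0, 0, 0.0302], [0, 0, 0, 0.0302], [0, 0, 0, 0]])

```text
time: 10.35
tool_pos: [521.8, 323.9, 438.2]
ee_rot: [[1.0, -0.005, -0.003], [-0.005, -1.0, -0.001], [-0.003, 0.001, -1.0]]
contact_force: [-0.3, 0.9, -2.5]
gripper_width: 27.2
grip_force: 79.0
```

```bash
python3 -c "
from h import *
to(614,10.5,440,-1.571)"
```

```text
shift [ 93.7 312.9  -1.8] tool-y yaw -1.575 q6 1.938
turn -0.004
```

>>> jog_arm(increments=[[0.039, 0.13, 0, 0], [0.039, 0.13, 0, 0], [0.039, 0.13, 0, 0], [0.039, 0.13, 0, 0], [0.039, 0.13, 0, 0], [0.039, 0.13, 0, 0], [0.039, 0.13, 0, 0], [0.039, 0.13, 0, 0], [0.039, 0.13, 0, 0], [0.039, 0.13, 0, 0], [0.039, 0.13, 0, 0], [0.039, 0.13, 0, 0]])

```text
time: 11.35
tool_pos: [615.5, 10.5, 438.7]
ee_rot: [[1.0, 0.004, -0.002], [0.004, -1.0, 0.0], [-0.002, -0.0, -1.0]]
contact_force: [0.6, 1.0, -2.3]
gripper_width: 27.3
grip_force: 79.4
```

>>> jog_arm(increments=[[0, 0, 0.06, 0], [0, 0, 0.06, 0], [0, 0, 0.06, 0], [0, 0, 0.06, 0], [0, 0, 0.06, 0], [0, 0, 0.06, 0], [0, 0, 0.03, 0], [0, 0, 0.02, 0], [0, 0, 0, 0], [0, 0, 0, 0]])

```text
time: 12.18
tool_pos: [615.4, 11.8, 358.0]
ee_rot: [[1.0, 0.001, 0.0], [0.001, -1.0, -0.0], [0.0, 0.0, -1.0]]
contact_force: [0.1, -1.2, -2.6]
gripper_width: 27.1
grip_force: 79.6
```

```bash
python3 - <<'E'
from h import *
to(614,-64.5,354,-1.571)
for n,b in (("top",(320,170,100,75)),("scene",(230,180,120,90))):
    p,d=viewer.read_camera(n); np.save(n+"_d.npy",d); crop(n,p,b,6,f"pics/{n}1.png")
a=cv2.imread("pics/top1.png");c=cv2.imread("pics/scene1.png")
cv2.imwrite("pics/both1.png",cv2.resize(np.hstack([cv2.resize(a,(720,540)),cv2.resize(c,(720,540))]),(800,300),interpolation=cv2.INTER_AREA))
E
```

```text
shift [-1.4 76.3  4. ] tool-y yaw -1.57 q6 1.397
turn 0.001
```

View pics/scene1.png

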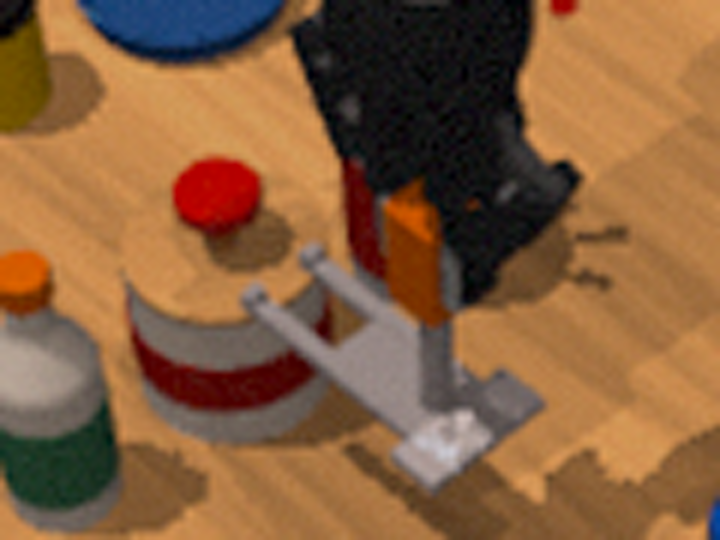

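View pics/top1.png

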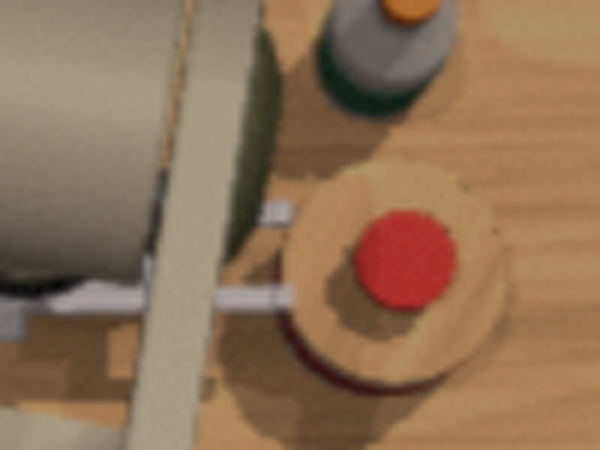

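The fork is level and pointed at the neck. The tips sit at about (291,213) and (292,297) in the top crop, with the knob at (406,259). I'll check the fork's height and lateral position by depth.

```bash
python3 - <<'E'
from h import *
f=lambda u,v,z: world("top",320+(u-2.5)/6,170+(v-2.5)/6,z)[:2]
print("tips",f(291,213,108),f(292,297,108),"knob",f(406,259,125))
X=cloud("scene",np.load("scene_d.npy"))
for u,v in((295,335),(340,390),(380,350),(370,285),(410,455),(520,395),(255,300),(312,256),(218,190),(170,270)):
    print(u,v,np.round(X[180+v//6,230+u//6],1))
X=cloud("top",np.load("top_d.npy"))
for u,v in((275,213),(270,297),(240,297),(100,298),(405,255),(310,260)): print("top",u,v,np.round(X[170+v//6,320+u//6],1))
E
```

```text
tips [635.21626058 -87.29253537] [601.72888205 -87.09166322] knob [ 614.09562589 -130.3028157 ]
295 335 [634.4 -56.3 108.1]
340 390 [588.1 -89.6  -1.7]
380 350 [615.4 -24.9 107.1]
370 285 [ 537.9 -123.     7. ]
410 455 [645.8  26.  111.7]
520 395 [589.9  31.5 106.5]
255 300 [637.  -80.1 109.9]
312 256 [603.2 -79.3 114.5]
218 190 [ 613.4 -128.8  125.9]
170 270 [ 639.  -136.7   85.2]
top 275 213 [635.1 -79.8 110.8]
top 270 297 [602.2 -79.5 106.8]
top 240 297 [602.3 -67.6 106.9]
top 100 298 [603.2 -10.6 106.2]
top 405 255 [ 616.3 -130.2  121.3]
top 310 260 [618.4 -95.4  90.4]
```

In the tool's units: 8 mm / 200 = 0.04, -2.5 mm / 200 = -0.0125.

>>> jog_arm(increments=[[-0.0125, 0, 0.01, 0], [-0.01, 0, 0.0075, 0], [0, 0.04, 0, 0], [0, 0.04, 0, 0], [0, 0.04, 0, 0], [0, 0.04, 0, 0], [0, 0.04, 0, 0], [0, 0.04, 0, 0], [0, 0.04, 0, 0], [0, 0.04, 0, 0], [0, 0, 0, 0], [0, 0, 0, 0]])

```text
time: 13.28
tool_pos: [610.8, -52.6, 354.2]
ee_rot: [[1.0, -0.001, -0.0], [-0.001, -1.0, 0.0], [-0.0, -0.0, -1.0]]
contact_force: [-0.1, 0.2, -2.2]
gripper_width: 27.3
grip_force: 79.6
```

```bash
python3 - <<'E'
from h import *
to(610.8,-65.3,354,-1.571)
for n,b in (("top",(340,180,100,75)),("scene",(220,180,100,75))):
    p,d=viewer.read_camera(n); np.save(n+"_d.npy",d); crop(n,p,b,6,f"pics/{n}2.png")
cv2.imwrite("pics/both2.png",cv2.resize(np.hstack([cv2.imread("pics/top2.png"),cv2.imread("pics/scene2.png")]),(800,300),interpolation=cv2.INTER_AREA))
E
```

```text
shift [ 0.  12.7  0.2] tool-y yaw -1.572 q6 1.293
turn -0.001
```

View pics/both2.png

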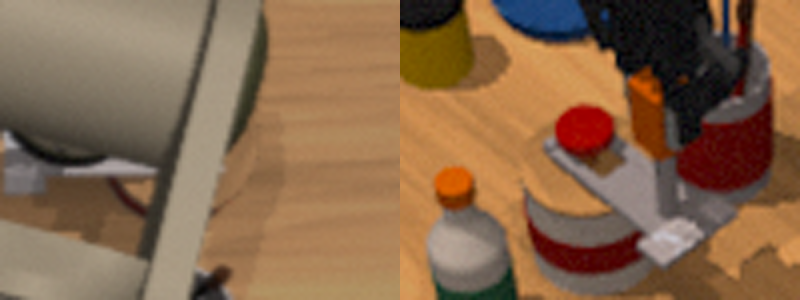

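The right half shows the knob, at (585,130), above the prongs with the neck in the slot and no contact force. I'll push in the rest, then lift slowly.

In the tool's units: 6 mm / 200 = 0.03, -4 mm / 200 = -0.02.

>>> jog_arm(increments=[[0, 0.03, 0, 0], [0, 0.03, 0, 0], [0, 0, 0, 0], [0, 0, -0.02, 0], [0, 0, -0.015, 0], [0, 0, -0.01, 0], [0, 0, -0.01, 0], [0, 0, -0.01, 0], [0, 0, -0.01, 0], [0, 0, -0.01, 0], [0, 0, 0, 0]])

```text
time: 14.3
tool_pos: [610.8, -64.2, 371.6]
ee_rot: [[1.0, -0.0, 0.0], [-0.0, -1.0, -0.0], [0.0, 0.0, -1.0]]
contact_force: [-0.8, -0.7, -3.6]
gripper_width: 27.4
grip_force: 79.3
```

>>> jog_arm(increments=[[0, 0, -0.025, 0], [0, 0, -0.03, 0], [0, 0, -0.04, 0], [0, 0, -0.04, 0], [0, 0, -0.04, 0], [0, 0, -0.04, 0], [0, 0, -0.04, 0], [0, 0, -0.03, 0], [0, 0, 0, 0], [0, 0, 0, 0]])

```text
time: 15.13
tool_pos: [610.7, -64.2, 428.4]
ee_rot: [[1.0, -0.0, 0.0], [-0.0, -1.0, -0.0], [0.0, 0.0, -1.0]]
contact_force: [-0.6, -0.1, -4.6]
gripper_width: 27.0
grip_force: 79.6
```

```bash
python3 - <<'E'
from h import *
to(610.8,-65.3,420,-1.571)
X=[]
p,d=viewer.read_camera("scene"); np.save("scene_d.npy",d); crop("scene",p,(200,130,120,90),5,"pics/scene3.png")
E
```

```text
shift [0.1 1.1 8.4] tool-y yaw -1.571 q6 1.274
turn -0.0
```

View pics/scene3.png

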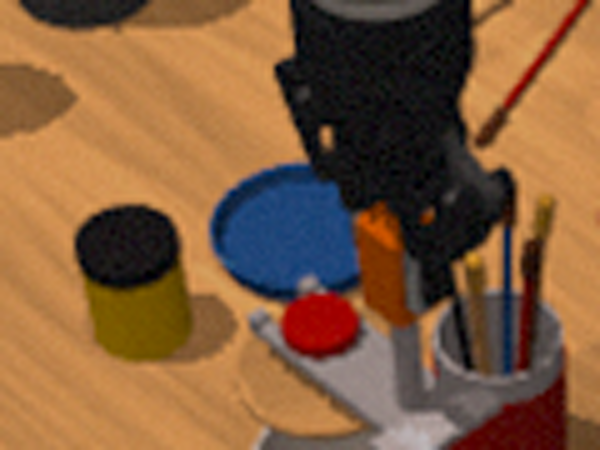

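The lid hangs level on the fork, with the knob at (320,323) just behind the lips. Next I carry it around the brush tin.

In the tool's units: 14 mm / 200 = 0.07, 12 mm / 200 = 0.06.

>>> jog_arm(increments=[[0, 0.02, 0, 0], [0, 0.04, 0, 0], [0, 0.06, 0, 0], [0, 0.07, 0, 0], [0, 0.07, 0, 0], [0, 0.07, 0, 0], [0, 0.07, 0, 0], [0, 0.07, 0, 0], [0, 0.07, 0, 0], [0, 0.05, 0, 0], [0, 0.04, 0, 0], [0, 0.02, 0, 0]])

```text
time: 16.18
tool_pos: [610.7, -195.4, 428.1]
ee_rot: [[1.0, -0.001, -0.0], [-0.001, -1.0, -0.0], [-0.0, 0.0, -1.0]]
contact_force: [0.5, 1.3, -4.1]
gripper_width: 27.3
grip_force: 79.4
```

>>> jog_arm(increments=[[0, 0, 0, -0.0075], [0, 0, 0, -0.015], [0, 0, 0, -0.0188], [0, 0, 0, -0.02], [0, 0, 0, -0.02], [0, 0, 0, -0.02], [0, 0, 0, -0.02], [0, 0, 0, -0.02], [0, 0, 0, -0.02], [0, 0, 0, -0.0175], [0, 0, 0, -0.0125], [0, 0, 0, -0.005]])

```text
time: 17.18
tool_pos: [610.8, -193.8, 428.3]
ee_rot: [[0.706, 0.709, -0.0], [0.709, -0.706, 0.0], [0.0, -0.0, -1.0]]
contact_force: [-0.1, 0.5, -3.8]
gripper_width: 27.2
grip_force: 79.5
```

```bash
python3 -c "
from h import *
to(419,-300,428,-.785)"
```

```text
shift [-210.5  -61.     0.3] tool-y yaw -0.783 q6 0.292
turn 0.002
```

In the tool's units: -20 mm / 200 = -0.1, -16 mm / 200 = -0.08.

>>> jog_arm(increments=[[-0.04, -0.01, 0, 0], [-0.08, -0.025, 0, 0], [-0.1, -0.03, 0, 0], [-0.1, -0.03, 0, 0], [-0.1, -0.03, 0, 0], [-0.1, -0.03, 0, 0], [-0.1, -0.03, 0, 0], [-0.1, -0.03, 0, 0], [-0.1, -0.03, 0, 0], [-0.1, -0.03, 0, 0], [-0.08, -0.02, 0, 0], [-0.05, -0.01, 0, 0]])

```text
time: 18.18
tool_pos: [417.3, -299.9, 428.5]
ee_rot: [[0.709, 0.705, -0.0], [0.705, -0.709, -0.001], [-0.001, 0.0, -1.0]]
contact_force: [-0.3, -0.4, -4.3]
gripper_width: 26.9
grip_force: 79.5
```

>>> jog_arm(increments=[[0, 0, 0.05, 0], [0, 0, 0.08, 0], [0, 0, 0.08, 0], [0, 0, 0.05, 0], [0, 0, 0.03, 0], [0, 0, 0, 0], [0, 0, 0, 0], [0, 0, 0, 0]])

```text
time: 18.85
tool_pos: [419.1, -299.5, 371.1]
ee_rot: [[0.708, 0.706, 0.001], [0.706, -0.708, -0.001], [-0.0, 0.002, -1.0]]
contact_force: [0.1, -0.1, -3.3]
gripper_width: 27.2
grip_force: 79.5
```

```bash
python3 - <<'E'
from h import *
to(419,-300,370,-.785)
p,d=viewer.read_camera("top"); np.save("top_d.npy",d); crop("top",p,(410,220,100,100),6,"pics/top4.png")
p,d=viewer.read_camera("scene"); np.save("scene_d.npy",d); cv2.imwrite("pics/scene4.png",p[:,:,::-1])
cv2.imwrite("pics/both4.png",cv2.resize(np.hstack([cv2.imread("pics/top4.png"),cv2.resize(p[110:210,200:300,::-1],(600,600),interpolation=cv2.INTER_CUBIC)]),(800,400),interpolation=cv2.INTER_AREA))
E
```

```text
shift [-0.5  0.3  1.1] tool-y yaw -0.786 q6 -0.064
turn -0.001
```

View pics/both4.png

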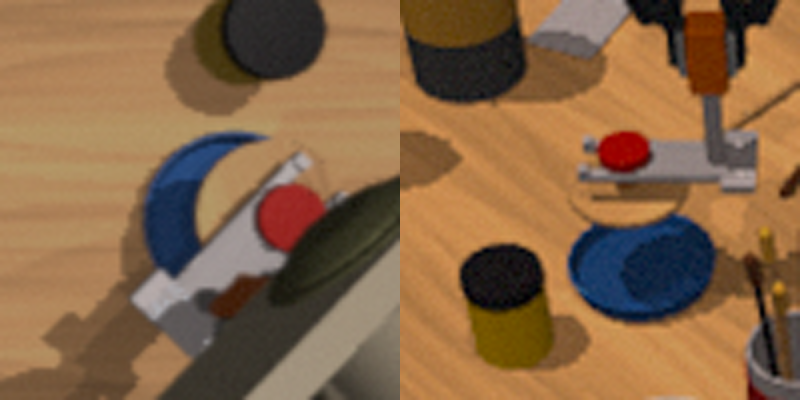

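The lid hangs level above the dish. I'll measure the knob centre by colour and depth from both cameras.

```bash
python3 - <<'E'
from h import *
# scene: red pixels on knob; top face centre by ellipse of plane z
p=cv2.imread("pics/scene4.png"); X=cloud("scene",np.load("scene_d.npy"))
b=p[135:160,245:268].astype(int); m=(b[...,2]>110)&(b[...,1]<60)&(b[...,0]<60)
Y=X[135:160,245:268][m]; print(len(Y),np.percentile(Y[:,2],[5,50,95]))
T=Y[Y[:,2]>np.percentile(Y[:,2],50)-4]; print("scene",cv2.minEnclosingCircle(T[:,:2].astype(np.float32)),T.mean(0))
X=cloud("top",np.load("top_d.npy")); q=cv2.imread("pics/top4.png")[2::6,2::6].astype(int); X=X[220:320,410:510]
m=(q[...,2]>120)&(q[...,1]<70)&(q[...,0]<70); Y=X[m]; print("top",len(Y),cv2.minEnclosingCircle(Y[:,:2].astype(np.float32)),Y.mean(0))
E
```

```text
88 [123.43878066 129.42476455 132.35407837]
scene ((469.366943359375, -345.15814208984375), 19.6557559967041) [ 468.69687045 -344.63309917  129.57663887]
top 171 ((469.939208984375, -302.3526611328125), 59.82503128051758) [ 471.41910762 -341.77400218  133.42687599]
```

```bash
python3 - <<'E'
from h import *
print(world("top",410+(291.5-1.5)/4,220+(217-1.5)/4,130))
E
```

```text
[ 469.51756516 -344.35310173  130.        ]
```

In the tool's units: 10 mm / 200 = 0.05, 6 mm / 200 = 0.03.

>>> jog_arm(increments=[[-0.009, -0.005, 0, 0], [-0.0095, -0.005, 0, 0], [0, 0, 0.03, 0], [0, 0, 0.05, 0], [0, 0, 0.05, 0], [0, 0, 0.05, 0], [0, 0, 0.05, 0], [0, 0, 0.03, 0], [0, 0, 0.02, 0], [0, 0, 0.01, 0], [0, 0, 0, 0], [0, 0, 0, 0]])

```text
time: 19.95
tool_pos: [415.0, -300.7, 312.6]
ee_rot: [[0.708, 0.707, 0.0], [0.707, -0.708, -0.001], [-0.0, 0.001, -1.0]]
contact_force: [-0.5, -0.6, -4.4]
gripper_width: 27.1
grip_force: 79.5
```

>>> jog_arm(increments=[[0, 0, 0.0075, 0], [0, 0, 0.0075, 0], [0, 0, 0.0075, 0], [0, 0, 0.0075, 0], [0, 0, 0.0075, 0], [0, 0, 0.0075, 0], [0, 0, 0.0075, 0], [0, 0, 0.0075, 0], [0, 0, 0.0075, 0], [0, 0, 0.0075, 0], [0, 0, 0, 0], [0, 0, 0, 0]])

```text
time: 20.95
tool_pos: [415.0, -300.6, 297.2]
ee_rot: [[0.708, 0.707, -0.0], [0.707, -0.708, 0.0], [-0.0, -0.0, -1.0]]
contact_force: [0.7, -0.6, -4.6]
gripper_width: 27.2
grip_force: 79.6
```

```bash
python3 -c "
from h import *
to(415,-302,294,-.785)"
```

```text
shift [-1.   1.   3.2] tool-y yaw -0.786 q6 -0.072
turn -0.001
```

In the tool's units: 1 mm / 200 = 0.005.

>>> jog_arm(increments=[[0, 0, 0.005, 0], [0, 0, 0.005, 0], [0, 0, 0.005, 0], [0, 0, 0.005, 0], [0, 0, 0.005, 0], [0, 0, 0.005, 0], [0, 0, 0, 0], [0, 0, 0, 0], [0, 0, 0, 0]])

```text
time: 21.7
tool_pos: [415.0, -300.6, 291.3]
ee_rot: [[0.708, 0.707, 0.0], [0.707, -0.708, -0.0], [0.0, 0.0, -1.0]]
contact_force: [1.1, -0.6, -2.0]
gripper_width: 27.3
grip_force: 79.8
```

>>> jog_arm(increments=[[0, 0, 0.005, 0], [0, 0, 0.005, 0], [0, 0, 0.005, 0], [0, 0, 0.005, 0], [0, 0, 0, 0], [0, 0, 0, 0]])

```text
time: 22.2
tool_pos: [415.0, -300.6, 287.2]
ee_rot: [[0.708, 0.707, -0.0], [0.707, -0.708, 0.0], [0.0, -0.0, -1.0]]
contact_force: [-0.1, 0.4, -2.6]
gripper_width: 27.4
grip_force: 79.8
```

```bash
python3 - <<'E'
from h import *
p,d=viewer.read_camera("scene"); np.save("scene_d.npy",d); crop("scene",p,(225,130,90,70),7,"pics/scene5.png")
X=cloud("scene",d)
b=p[130:200,225:315].astype(int); m=(b[...,0]>110)&(b[...,1]<60)&(b[...,2]<60)
Y=X[130:200,225:315][m]; Y=Y[np.hypot(Y[:,0]-465,Y[:,1]+346)<40]; print(len(Y),np.percentile(Y[:,2],[5,50,95]))
T=Y[Y[:,2]>48]; print(cv2.minEnclosingCircle(T[:,:2].astype(np.float32)))
E
```

```text
83 [49.31524185 53.0441271  55.69065613]
((463.29443359375, -344.5917053222656), 20.143064498901367)
```

View pics/scene5.png

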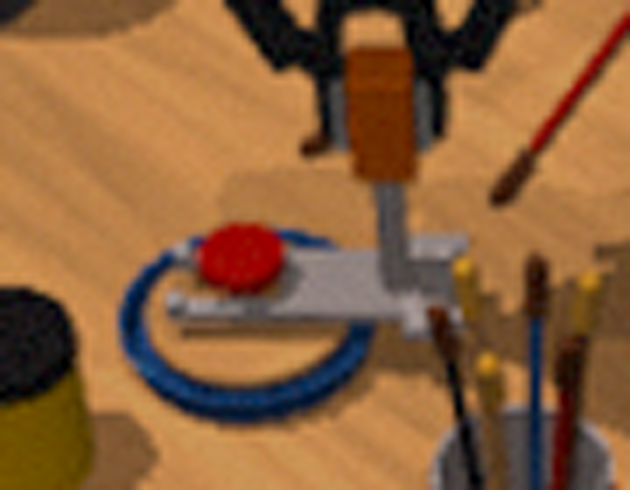

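The lid is seated: its knob top is at about 54 mm and the wrist force shows only the lifter's weight. I'll lower the fork slightly and back it out.

In the tool's units: -6 mm / 200 = -0.03, -4 mm / 200 = -0.02.

>>> jog_arm(increments=[[0, 0, 0.005, 0], [0, 0, 0.005, 0], [0, -0.01, 0, 0], [0, -0.02, 0, 0], [0, -0.03, 0, 0], [0, -0.03, 0, 0], [0, -0.03, 0, 0], [0, -0.03, 0, 0], [0, -0.03, 0, 0], [0, -0.03, 0, 0], [0, -0.03, 0, 0], [0, 0, 0, 0]])

```text
time: 23.25
tool_pos: [380.3, -265.8, 285.2]
ee_rot: [[0.708, 0.707, -0.001], [0.707, -0.708, 0.001], [0.0, -0.001, -1.0]]
contact_force: [0.1, 0.5, -2.4]
gripper_width: 27.1
grip_force: 79.8
```

>>> jog_arm(increments=[[0, -0.04, 0, 0], [0, -0.05, 0, 0], [0, -0.05, 0, 0], [0, -0.04, 0, 0], [0, 0, 0, 0], [0, 0, -0.075, 0], [0, 0, -0.125, 0], [0, 0, -0.125, 0], [0, 0, -0.125, 0], [0, 0, -0.125, 0], [0, 0, -0.125, 0], [0, 0, 0, 0]])

```text
time: 24.25
tool_pos: [355.9, -241.4, 429.5]
ee_rot: [[0.708, 0.707, 0.006], [0.707, -0.708, -0.007], [-0.001, 0.009, -1.0]]
contact_force: [0.2, -0.7, -1.6]
gripper_width: 27.3
grip_force: 79.8
```

```bash
python3 -c "
from h import *
p,d=viewer.read_camera('scene'); X=cloud('scene',d)
b=p[130:200,225:315].astype(int); m=(b[...,0]>110)&(b[...,1]<60)&(b[...,2]<60)
Y=X[130:200,225:315][m]; Y=Y[np.hypot(Y[:,0]-465,Y[:,1]+346)<40]; print(len(Y),np.percentile(Y[:,2],[5,50,95]))
T=Y[Y[:,2]>48]; print(cv2.minEnclosingCircle(T[:,:2].astype(np.float32)))
to(521.7,323.8,440,2.288)"
```

```text
83 [49.77488492 52.92376533 56.15367091]
((464.2660827636719, -345.3765563964844), 21.02850341796875)
shift [ 516.7 -282.6  -14.7] tool-y yaw -0.786 q6 -0.087
turn -3.074
```

The lid stays seated on (464,-345). Next I carry the lifter back, keeping this heading, to put the foot over the mat's centre.

The manual's scale: shifts go in shares of 0.2 m and turns go in shares of 4 rad. Converting my numbers, 22 mm / 200 = 0.11, -20 mm / 200 = -0.1.

>>> jog_arm(increments=[[0, 0, -0.1, 0], [0, 0, -0.1, 0], [0.075, -0.055, 0, 0], [0.11, -0.08, 0, 0], [0.11, -0.08, 0, 0], [0.11, -0.08, 0, 0], [0.11, -0.08, 0, 0], [0.11, -0.08, 0, 0], [0.11, -0.08, 0, 0], [0.11, -0.08, 0, 0], [0.11, -0.08, 0, 0], [0.11, -0.08, 0, 0]])

```text
time: 25.3
tool_pos: [397.0, 20.3, 463.9]
ee_rot: [[0.708, 0.706, -0.002], [0.706, -0.708, 0.001], [-0.001, -0.002, -1.0]]
contact_force: [0.5, -0.2, -2.3]
gripper_width: 27.1
grip_force: 79.9
```

>>> jog_arm(increments=[[0.11, -0.08, 0, 0], [0.11, -0.08, 0, 0], [0.11, -0.08, 0, 0], [0.11, -0.08, 0, 0], [0.11, -0.08, 0, 0], [0.11, -0.08, 0, 0], [0.11, -0.08, 0, 0], [0.11, -0.08, 0, 0], [0.11, -0.08, 0, 0], [0.11, -0.08, 0, 0], [0.11, -0.08, 0, 0], [0.11, -0.08, 0, 0]])

```text
time: 26.3
tool_pos: [448.3, 343.0, 463.3]
ee_rot: [[0.708, 0.707, -0.002], [0.707, -0.708, -0.001], [-0.003, -0.001, -1.0]]
contact_force: [0.1, -0.2, -2.5]
gripper_width: 26.9
grip_force: 79.9
```

>>> jog_arm(increments=[[0.075, -0.05, 0, 0], [0.05, -0.03, 0, 0], [0.025, -0.015, 0, 0], [0, 0, 0, 0], [0, 0, 0, 0]])

```text
time: 26.72
tool_pos: [456.0, 375.9, 464.2]
ee_rot: [[0.708, 0.706, -0.001], [0.706, -0.708, -0.001], [-0.002, -0.0, -1.0]]
contact_force: [1.0, 0.1, -2.5]
gripper_width: 27.0
grip_force: 79.9
```

```bash
python3 -c "
from h import *
to(458,380.9,260,-.785)"
```

```text
shift [  5.3  -2.1 204.2] tool-y yaw -0.786 q6 1.275
turn -0.001
```

In the tool's units: 25 mm / 200 = 0.125, 15 mm / 200 = 0.075.

>>> jog_arm(increments=[[0.015, -0.005, 0.075, 0], [0.01, -0.005, 0.125, 0], [0, 0, 0.125, 0], [0, 0, 0.125, 0], [0, 0, 0.125, 0], [0, 0, 0.125, 0], [0, 0, 0.125, 0], [0, 0, 0.075, 0], [0, 0, 0.05, 0], [0, 0, 0.025, 0], [0, 0, 0, 0], [0, 0, 0, 0]])

```text
time: 27.72
tool_pos: [458.2, 380.9, 271.1]
ee_rot: [[0.708, 0.706, 0.001], [0.706, -0.708, 0.001], [0.001, 0.0, -1.0]]
contact_force: [0.2, -0.5, -2.6]
gripper_width: 27.3
grip_force: 80.0
```

>>> jog_arm(increments=[[0, 0, 0.0075, 0], [0, 0, 0.0075, 0], [0, 0, 0.0075, 0], [0, 0, 0.005, 0], [0, 0, 0.005, 0], [0, 0, 0.0035, 0], [0, 0, 0.0035, 0], [0, 0, 0, 0], [0, 0, 0, 0]])

```text
time: 28.47
tool_pos: [457.9, 381.0, 262.3]
ee_rot: [[0.708, 0.707, 0.0], [0.707, -0.708, -0.0], [-0.0, 0.0, -1.0]]
contact_force: [0.4, -0.7, -1.3]
gripper_width: 26.6
grip_force: 80.0
```

In the tool's units: 0.7 mm / 200 = 0.0035, 0.5 mm / 200 = 0.0025.

>>> jog_arm(increments=[[0, 0, 0.0035, 0], [0, 0, 0.0035, 0], [0, 0, 0.0025, 0], [0, 0, 0, 0], [0, 0, 0, 0]])

```text
time: 28.88
tool_pos: [457.9, 381.0, 260.4]
ee_rot: [[0.708, 0.707, -0.0], [0.707, -0.708, -0.0], [-0.0, -0.0, -1.0]]
contact_force: [0.4, 0.3, -2.9]
gripper_width: 27.4
grip_force: 80.0
```

>>> jog_arm(increments=[[0, 0, 0.0025, 0], [0, 0, 0.0025, 0], [0, 0, 0, 0], [0, 0, 0, 0]])

```text
time: 29.22
tool_pos: [457.9, 381.0, 260.2]
ee_rot: [[0.708, 0.707, 0.001], [0.707, -0.708, 0.0], [0.001, 0.0, -1.0]]
contact_force: [-1.5, -1.1, 6.4]
gripper_width: 27.0
grip_force: 80.8
```

Contact is made at 260.2 mm, the same height as at pick-up. I'll release and retreat.

>>> jog_arm(increments=[[0, 0, 0, 0], [0, 0, 0, 0], [0, 0, 0, 0], [0, 0, 0, 0], [0, 0, 0, 0], [0, 0, 0, 0], [0, 0, 0, 0], [0, 0, 0, 0]], jaw=85)

```text
time: 29.88
tool_pos: [457.9, 381.0, 259.4]
ee_rot: [[0.708, 0.707, -0.0], [0.707, -0.708, -0.0], [-0.0, -0.0, -1.0]]
contact_force: [0.4, -0.1, -0.8]
gripper_width: 85.1
grip_force: 0.0
```

>>> jog_arm(increments=[[0, 0, -0.025, 0], [0, 0, -0.05, 0], [0, 0, -0.1, 0], [0, 0, -0.125, 0], [0, 0, -0.125, 0], [0, 0, -0.125, 0], [0, 0, -0.125, 0], [0, 0, -0.125, 0], [0, 0, -0.125, 0], [0, -0.125, 0, 0], [0, -0.125, 0, 0], [0, 0, 0, 0]])

```text
time: 30.88
tool_pos: [419.9, 418.2, 446.1]
ee_rot: [[0.705, 0.709, 0.001], [0.709, -0.705, 0.002], [0.002, -0.001, -1.0]]
contact_force: [0.4, 0.3, 0.1]
gripper_width: 85.1
grip_force: 0.0
```

>>> jog_arm(increments=[[-0.1, -0.1, 0, 0], [-0.125, -0.1, 0, 0], [-0.125, -0.1, 0, 0], [-0.125, -0.1, 0, 0], [-0.125, -0.05, 0, 0], [-0.125, -0.05, 0, 0], [-0.1, 0, 0, 0], [0, 0, 0, 0], [0, 0, 0, 0]])

```text
time: 31.63
tool_pos: [234.8, 370.2, 445.5]
ee_rot: [[0.708, 0.707, 0.002], [0.707, -0.708, 0.001], [0.002, 0.0, -1.0]]
contact_force: [0.6, 0.7, 0.1]
gripper_width: 85.2
grip_force: 0.0
```

```bash
python3 - <<'E'
from h import *
p,d=viewer.read_camera("top"); q,e=viewer.read_camera("scene")
cv2.imwrite("pics/end.png",cv2.resize(np.hstack([p,q])[:,:,::-1],(800,300),interpolation=cv2.INTER_AREA))
E
```

```text
(no output)
```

View pics/end.png

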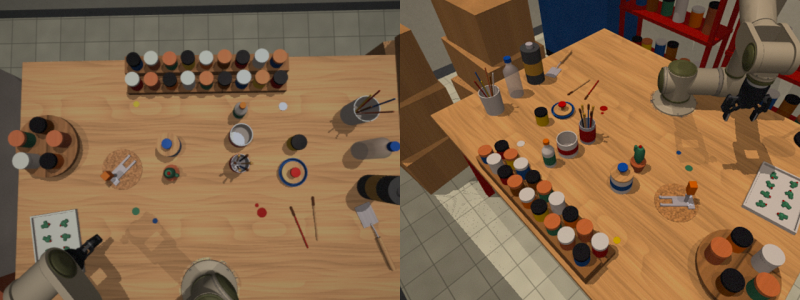

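The final views show the lid centred in the dish at (293,173), the lifter standing on its mat at (122,168), the open jar in place at (240,135), and the bystanders undisturbed. I'm handing it in.

```bash
python3 -c "
from station import ctrl, viewer
print(ctrl.hand_in())"
```

```text
the job is handed in; nothing more can be done
None
```

The job is handed in at about 32 s of the 72 s; no verdict came back, but the last pictures show the lid flat in the blue dish, the lifter upright on its mat, and the jar and bystanders apparently where they were.

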